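# Pack the spice rack and close up its end stop

## Task

Take the black-capped spice jar that was left out on the worktop and stand it in the small wooden spice rack, in the gap between the jar already there and the sliding end stop. Then push the end stop up until it holds both jars snug against the rack's end wall, upright and with no play left, and let go.

Things in the scene. Friction and masses are not known exactly. Their poses are not given: they have to be found in the camera images.
- jar_centre (a point): Jar to put away: glass spice jar, black cap, upright cylinder 41 mm wide, 105 mm tall, 0.1 kg. Point: its centre, half-way up, z along the jar. Loose on the worktop in front of the rack, in one row with a salt shaker (44 mm wide, 90 mm tall, grey cap) and a honey jar (60 mm wide, 86 mm tall, red lid), in any order, 110 mm or more between centres.
- rack_jar_centre (a point): The jar already in the rack, loose, 2 to 11 mm off the end wall: also a glass spice jar with black cap, 41 mm wide, 105 mm tall, 0.1 kg. Point: its centre, half-way up, z along the jar.
- rack_wall (a point): Wooden rack, fixed: channel 66 mm wide inside, 260 x 80 mm outside, floor board 10 mm thick, side rails 16 mm above its floor; at the right an end wall 12 mm thick, 82 mm above its floor. Point: on the rack's floor at the foot of the end wall's inner face, mid-channel. x across the channel, away from the robot; y along it from end wall to stop; z up.
- stop_top (a point): Sliding end stop: upright plate 62 mm wide, 14 mm thick, top 82 mm above the rack's floor, low shoe (10 mm high, 37 mm long) behind it. Slides along the rack's y only, friction 1.5 N, stays where left. Point: middle of its top edge, 7 mm from either face. Starts with 155 to 190 mm between end wall and its face; about 82 mm when snug on two jars.
Things that resemble listed ones, but are neither listed nor needed, are in the scene too. What is shaped like the part that bears jar_centre but orange is not meant. Leave any purple look-alike of the part that bears rack_jar_centre alone.

How it is judged:
By the outcome, as a careful person would: the job done as asked, in the order asked, and still so for the second after the job is handed in, with the robot touching nothing.
It also fails if it takes over 45 s, if anything falls off the work surface, if the arm or the gripper's body presses on something with over 40 N, if the wrist force passes 120 N, or if a joint passes its speed limit or range.

## Robot

A 7-joint arm with a two-finger parallel gripper is mounted at the origin on a cart in front of the work surface, level with it; the furniture and walls round the work are solid. World frame = base frame: x ahead of the robot, y to its left, z up, the work surface at z = 0. Lengths are in m, angles in rad, forces in N, time in s.
With the tool pointing down it reaches from about 0.425 to 0.875 m from the base axis. Payload 4.7 kg.
Tool frame: the origin (TCP) lies where the fingers leave the gripper's body, on its centre line; the fingertips stand 70 mm ahead of it and the grasp point (between the pads) lies 51 mm ahead of it; z points along the fingers, y is the line along which they close (so a half turn about z gives the same grasp; the last joint's range is limited). The gripper opens to 87 mm and grips with 3 to 60 N. Pads are 19 mm wide; open, the fingers measure 117 mm over their backs; the gripper's body (75 mm by 190 mm) begins 51 mm behind the grasp point.
Start: joints at [-1.224, 0.321, -0.07, 1.45, 0.023, 1.371, -0.057], TCP at [0.212, 0.614, 0.292] pointing down, gripper open.
Joint ranges: [-2.86, 2.86], [-0.3, 2.09], [-1.38, 1.24], [0.06, 2.45], [-1.56, 4.7], [0.09, 2.05], [-2.69, 2.69]. Speed limits (rad/s): [2.57, 2.57, 3.14, 3.14, 3.14, 3.14, 3.14].

## Interface

Orientations are given as a rotation vector (axis times angle).
In Python, from bench import ctrl gives the robot as it stands.
- The arm moves only by the tool drive_tool, never from a script. Its argument "motion" is a list of rows, each a list of 3 entries, a list of its own where there are three numbers: the shift along the tool's x, y, z in cm, then the turn, a rotation vector about the tool's x, y, z in degrees, then the opening, from -1 (shut) to 1 (fully open). In form: [[[x, y, z], [ax, ay, az], claw], ...]. A call has 1 to 12 rows; each row shifts and turns the commanded pose from where the row before left it, along the tool's axes as they then stand; what a row does not reach is not made up. A row lasts 1/8 s, in which the tool goes at most 62.5 mm and 10.7 degrees, less where a joint would pass 70% of its speed; a pose out of reach is approached as far as the arm can. A call with a gripper value outside its range is refused whole. The fingers move at their own pace and stop on an object; "force" is the grip in N (left out, the last holds). Time passes only in rows, so rows that do not move let the fingers close. It gives the time, the measured TCP pose, the force, the opening and the grip force at its end, in the units of the state.
- ctrl.get_state(): the state, without advancing time (a new reading comes with each control period).
- ctrl.get_image(name): name is "scene" or "top"; returns the picture (384x512x3 uint8, red, green, blue); there is no depth.
- ctrl.calibration(name): a dict with "K" (3x3 intrinsics, pixels), "origin" and "attitude" of the camera in the world. Camera axes: x right, y up, looking along -z (the intrinsics and any distortion apply to the point x, -y, -z); pixel columns grow to the right and rows downward; lengths in m; the calibration is good to about 2 mm. A picture is of the moment at which its call begins. calibration takes no time and is no camera call.
- ctrl.close_job(): hands the job in; it is judged then, once.
The state is a dict: "time": time; "joint_positions": joint angles; "qd": joint speeds; "joint_torque": joint torques, N m; "position": TCP position; "tool_rot": TCP orientation; "ft_force": force on the tool from outside, world axes, zero at the start; "torque": the same for the moment, N m; "grip_width": opening from 0.0 (shut) to 1.0 (fully open); "grip_force": force on a finger pad.
Only numpy, scipy, OpenCV 4.12 (cv2) and the standard library are available. Lean on these libraries where they do the work, as an engineer would, in place of code of your own. Each camera call takes 0.05 s, during which the arm holds its last target. There are 200 camera calls.

## Working session

There is one attempt and no reset: what is moved stays moved. The work goes in short steps, Python scripts to look and compute and a tool call to move; the robot and the scene stay as the last step left them, time stands still between calls to the robot, and variables do not carry over. Pictures are saved under pics/ and viewed, at most 10 in all, crops included, and the job is handed in when it is done.

Besides the shell and the picture viewer there is one more tool, called after "Call:" in YAML: its name, and indented under it one key for each argument. drive_tool: Moves the arm, as the interface text tells. Its arguments: {"type":"object","properties":{"motion":{"type":"array","items":{"type":"array"}},"force":{"type":"number"}},"required":["motion"]}

```bash
mkdir -p pics; python3 - <<'E'
from bench import ctrl
import cv2
for n in("scene","top"):
    im=ctrl.get_image(n); cv2.imwrite(f"pics/{n}0.png",im[...,::-1])
    c=ctrl.calibration(n); print(n,c)
s=ctrl.get_state(); print(s["time"],s["position"],s["tool_rot"],s["grip_width"])
E
```

```text
scene {'K': array([[360.02643863,   0.        , 254.24927367],
       [  0.        , 360.02643863, 185.45390552],
       [  0.        ,   0.        ,   1.        ]]), 'origin': array([ 0.09777638, -0.1833866 ,  0.81136114]), 'attitude': array([ 0.47522987, -0.34422514, -1.16941261])}
top {'K': array([[402.92445826,   0.        , 257.67942276],
       [  0.        , 402.92445826, 191.25128894],
       [  0.        ,   0.        ,   1.        ]]), 'origin': array([ 0.35452466, -0.05366448,  0.92551981]), 'attitude': array([ 0.18666913, -0.11795995, -1.57575299])}
0.1 [0.21225317 0.61396343 0.29127921] [-5.20261668e-01 -3.09800952e+00  2.69554429e-03] 0.9981782243763552
```

View pics/scene0.png

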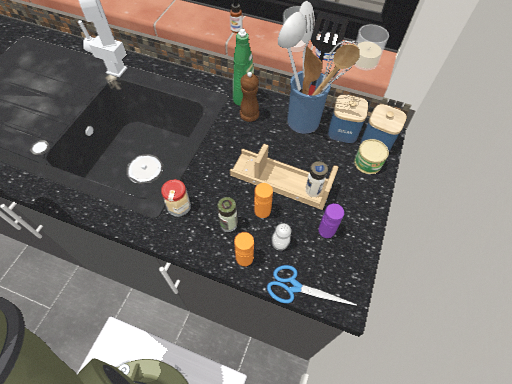

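View pics/top0.png

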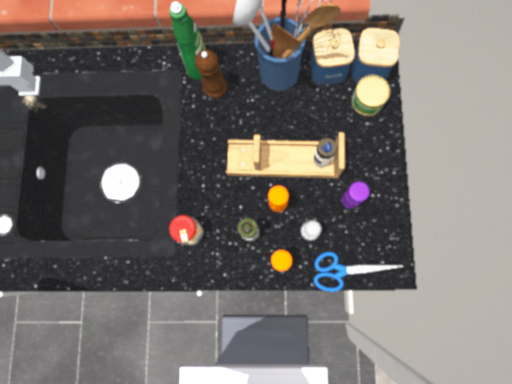

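The jar to move is at top (248,229) and scene (228,214), between the honey jar and the salt shaker. Rack is at top (228–345, 135–180), with the stop at (257,150) and the rack jar at (325,150). Orange decoys are at top (278,197) and (282,260). I'll enlarge both pictures.

```bash
python3 - <<'E'
import cv2
a=cv2.imread("pics/top0.png")[125:275,215:375]; cv2.imwrite("pics/tc.png",cv2.resize(a,None,fx=4,fy=4,interpolation=cv2.INTER_CUBIC)[:600])
a=cv2.imread("pics/scene0.png")[140:270,200:350]; cv2.imwrite("pics/sc.png",cv2.resize(a,None,fx=4.6,fy=4.6,interpolation=cv2.INTER_CUBIC)[:600])
E
```

```text
(no output)
```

View pics/tc.png

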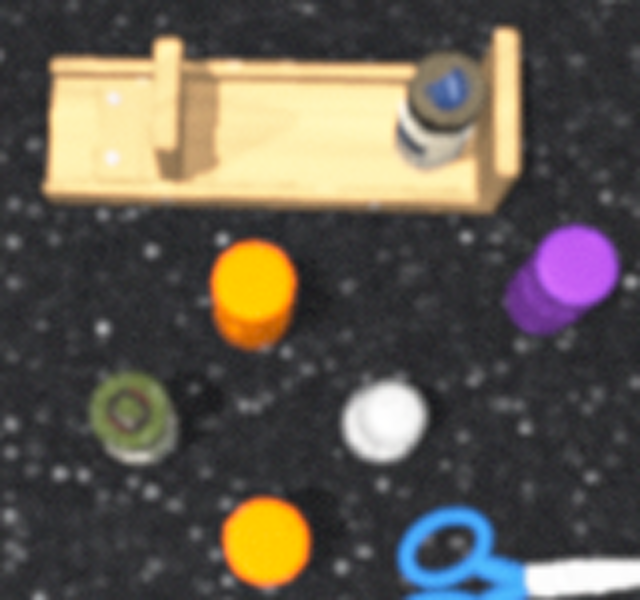

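View pics/sc.png

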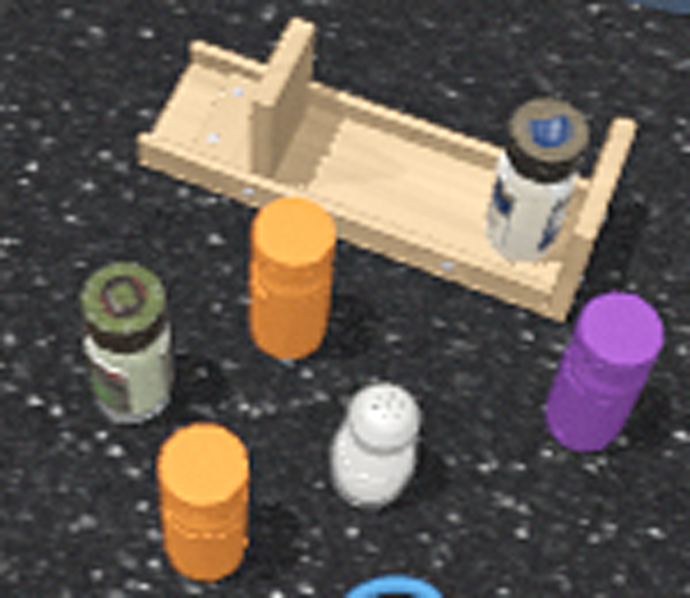

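```bash
cat > h.py <<'E'
import numpy as np
from bench import ctrl
from scipy.spatial.transform import Rotation as R
def ray(n,u,v):
    c=ctrl.calibration(n); d=np.linalg.inv(c["K"])@[u,v,1]
    return c["origin"],R.from_rotvec(c["attitude"]).as_matrix()@[d[0],-d[1],-d[2]]
def at(n,u,v,z):
    o,d=ray(n,u,v); return o+d*(z-o[2])/d[2]
def tc(u,v,z): return at("top",215+u/4-.4,125+v/4-.4,z).round(4)
def sc(u,v,z): return at("scene",200+u/4.6-.4,140+v/4.6-.4,z).round(4)
E
python3 - <<'E'
from h import *
print("jar",tc(131,410,.105),sc(123,298,.105))
print("rjar",tc(449,90,.115),sc(549,130,.115))
print("or1",tc(254,281,.105),sc(293,233,.105)); print("or2",tc(266,541,.105),sc(204,467,.105))
print("purple",tc(577,266,.105)); print("salt",tc(388,418,.09),sc(385,415,.09))
print("stop top corners",[tc(*p,.092) for p in((153,38),(182,38),(157,148),(180,148))],[sc(*p,.092) for p in((287,22),(314,27),(252,96),(280,106))])
print("wall top",[tc(*p,.092) for p in((493,28),(519,28),(497,175),(521,175))], [sc(*p,.092) for p in((612,119),(636,123))])
print("rail corners",[tc(*p,.026) for p in((52,58),(45,190))],[sc(*p,.026) for p in((193,44),(140,140))])
print("honey",at("top",182,229,.086))
E
```

```text
jar [0.4414 0.0034 0.105 ] [0.4392 0.0035 0.105 ]
rjar [ 0.6053 -0.1633  0.115 ] [ 0.6033 -0.1631  0.115 ]
or1 [ 0.5076 -0.0604  0.105 ] [ 0.5037 -0.0607  0.105 ]
or2 [ 0.3749 -0.0643  0.105 ] [ 0.3718 -0.0657  0.105 ]
purple [ 0.513  -0.2262  0.105 ]
salt [ 0.4374 -0.1285  0.09  ] [ 0.4335 -0.1337  0.09  ]
stop top corners [array([ 0.645 , -0.0079,  0.092 ]), array([ 0.6446, -0.0237,  0.092 ]), array([ 0.5832, -0.0098,  0.092 ]), array([ 0.583 , -0.0222,  0.092 ])] [array([ 0.6368, -0.0087,  0.092 ]), array([ 0.639 , -0.0237,  0.092 ]), array([ 0.5831, -0.0087,  0.092 ]), array([ 0.5825, -0.0248,  0.092 ])]
wall top [array([ 0.6466, -0.1912,  0.092 ]), array([ 0.6463, -0.2051,  0.092 ]), array([ 0.5651, -0.1897,  0.092 ]), array([ 0.5649, -0.2023,  0.092 ])] [array([ 0.6391, -0.1917,  0.092 ]), array([ 0.6413, -0.2042,  0.092 ])]
rail corners [array([0.657, 0.055, 0.026]), array([0.5774, 0.0584, 0.026 ])] [array([0.6503, 0.0535, 0.026 ]), array([0.5754, 0.0559, 0.026 ])]
honey [0.44095301 0.14255912 0.086     ]
```

```bash
python3 - <<'E'
from h import *
for n,p in dict(crock_top=(280,88),canL=(328,82),canR=(372,80),tin=(367,114),mill=(213,95)).items(): print(n,at("top",*p,0)[:2].round(3), at("top",*p,.1)[:2].round(3))
for n,p in dict(crock=(303,130),canL=(347,141),tin=(369,172),mill=(250,120)).items(): print(n,at("scene",*p,0)[:2].round(3))
s=ctrl.get_state(); M=R.from_rotvec(s["tool_rot"]).as_matrix(); print(M.round(4))
g=np.array([.440,.0035,.16]); print("to above jar (tool cm):",(M.T@(g-s["position"])*100).round(2))
E
```

```text
crock_top [ 0.794 -0.07 ] [ 0.747 -0.068]
canL [ 0.807 -0.188] [ 0.758 -0.174]
canR [ 0.809 -0.295] [ 0.76  -0.269]
tin [ 0.722 -0.278] [ 0.682 -0.254]
mill [0.78  0.095] [0.734 0.079]
crock [ 0.8  -0.08]
canL [ 0.807 -0.21 ]
tin [ 0.724 -0.291]
mill [0.779 0.079]
[[-9.451e-01  3.267e-01 -5.000e-04]
 [ 3.267e-01  9.451e-01 -1.700e-03]
 [-1.000e-04 -1.700e-03 -1.000e+00]]
to above jar (tool cm): [-41.47 -50.24  13.22]
```

Call:
drive_tool:
  motion:
    - [[-5.2, -1, 0], [0, 0, 5], 1]
    - [[-5.2, -1.5, 0], [0, 0, 6], 1]
    - [[-5.2, -1.5, 0], [0, 0, 6], 1]
    - [[-5.2, -1.5, 0], [0, 0, 6], 1]
    - [[-5.2, -1.5, 0], [0, 0, 6], 1]
    - [[-5.2, -1.5, 0], [0, 0, 6], 1]
    - [[-5.2, -1.5, 0], [0, 0, 6], 1]
    - [[-5.2, -1.5, 0], [0, 0, 6], 1]
    - [[-5.2, -1.5, 0], [0, 0, 6], 1]
    - [[-5.2, -1.5, 0], [0, 0, 6], 1]
    - [[-5.2, -1.5, 0], [0, 0, 6], 1]
    - [[0, 0, 0], [0, 0, 6], 1]
  force: 15

```text
time: 1.6
position: [0.459, 0.1064, 0.2923]
tool_rot: [2.235, 2.207, -0.0]
ft_force: [0.2, 1.1, 0.2]
grip_width: 1.002
grip_force: 0.0
```

```bash
cat >> h.py <<'E'
def to(p):
    s=ctrl.get_state(); M=R.from_rotvec(s["tool_rot"]).as_matrix()
    print("t",s["time"],"pos",s["position"].round(4),"yaw of tool y",np.degrees(np.arctan2(M[1,1],M[0,1])).round(2),"z",M[:,2].round(3),"q",s["joint_positions"].round(2))
    print("shift",(M.T@(np.array(p)-s["position"])*100).round(2),"F",s["ft_force"].round(1),"grip",s["grip_width"],s["grip_force"])
E
python3 -c "
from h import *
to([.440,.0035,.2])"
```

```text
t 1.6 pos [0.459  0.1064 0.2923] yaw of tool y -0.72 z [-0. -0. -1.] q [-0.69 -0.08  0.38  1.89  0.03  1.33 -0.32]
shift [-10.31  -1.77   9.23] F [0.2 1.1 0.2] grip 1.0017013409440731 0.0
```

Call:
drive_tool:
  motion:
    - [[-5.2, -0.9, 2], [0, 0, 0], 1]
    - [[-5.1, -0.9, 2], [0, 0, 0], 1]
    - [[0, 0, 4], [0, 0, 0], 1]
    - [[0, 0, 0], [0, 0, 0], 1]
    - [[0, 0, 0], [0, 0, 0], 1]

```text
time: 2.22
position: [0.4414, 0.0091, 0.2133]
tool_rot: [2.221, 2.221, 0.001]
ft_force: [0.5, 0.4, -0.1]
grip_width: 0.999
grip_force: 0.0
```

```bash
python3 -c "
from h import *
import cv2
to([.440,.0035,.117])
im=ctrl.get_image('scene')[120:270,170:370,::-1]; cv2.imwrite('pics/s1.png',cv2.resize(im,None,fx=4,fy=4,interpolation=cv2.INTER_CUBIC))"
```

```text
t 2.225 pos [0.4414 0.0091 0.2133] yaw of tool y -0.0 z [ 0.001  0.    -1.   ] q [-0.6  -0.09  0.49  2.06  0.05  1.16 -0.12]
shift [-0.56 -0.15  9.63] F [ 0.5  0.4 -0.1] grip 0.9990594436284516 0.0
```

View pics/s1.png

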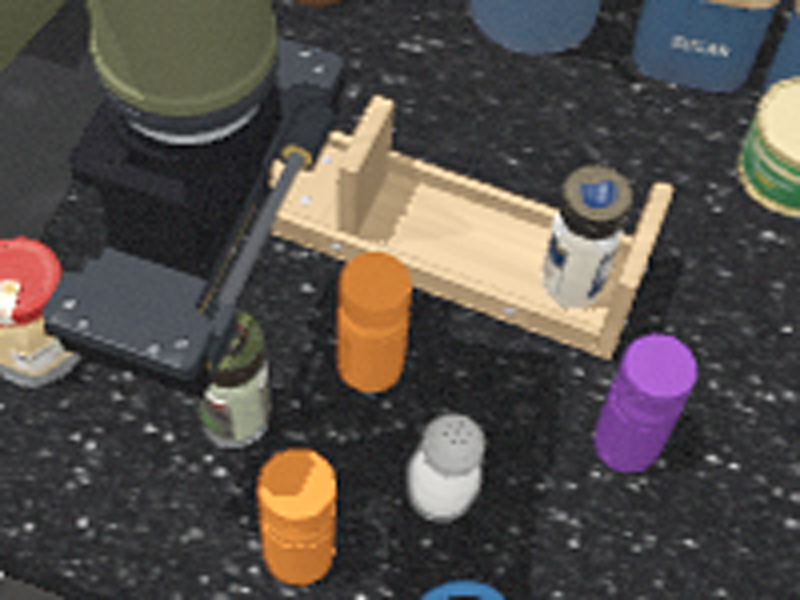

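The gripper hangs over the jar (crop px 235,390), and the decoys are clear of it. I'll correct the position and descend partway.

Call:
drive_tool:
  motion:
    - [[-0.55, -0.15, 0.5], [0, 0, 0], 1]
    - [[0, 0, 0], [0, 0, 0], 1]
    - [[0, 0, 0], [0, 0, 0], 1]

```text
time: 2.65
position: [0.4395, 0.003, 0.2075]
tool_rot: [2.223, 2.22, 0.001]
ft_force: [0.2, 1.1, -0.7]
grip_width: 0.999
grip_force: 0.0
```

```bash
python3 -c "
from h import *
to([.440,.0035,.117])"
```

```text
t 2.65 pos [0.4395 0.003  0.2075] yaw of tool y -0.07 z [ 0.  0. -1.] q [-0.59 -0.09  0.5   2.07  0.05  1.15 -0.11]
shift [0.05 0.05 9.05] F [ 0.2  1.1 -0.7] grip 0.9994536057225035 0.0
```

Call:
drive_tool:
  motion:
    - [[0, 0, 3], [0, 0, 0], 1]
    - [[0, 0, 3], [0, 0, 0], 1]
    - [[0, 0, 3], [0, 0, 0], 1]
    - [[0, 0, 0], [0, 0, 0], 1]
    - [[0, 0, 0], [0, 0, 0], 0]
    - [[0, 0, 0], [0, 0, 0], -1]
    - [[0, 0, 0], [0, 0, 0], -1]
    - [[0, 0, 0], [0, 0, 0], -1]
    - [[0, 0, 0], [0, 0, 0], -1]
    - [[0, 0, 0], [0, 0, 0], -1]
  force: 15

```text
time: 3.9
position: [0.4395, 0.003, 0.1174]
tool_rot: [2.223, 2.22, 0.001]
ft_force: [-0.2, 0.7, 0.7]
grip_width: 0.464
grip_force: 15.0
```

```bash
python3 -c "
from h import *
to([.607,-.115,.250])"
```

```text
t 3.9 pos [0.4395 0.003  0.1174] yaw of tool y -0.07 z [ 0.001  0.    -1.   ] q [-0.58  0.04  0.53  2.16 -0.02  0.94 -0.04]
shift [-11.77  16.77 -13.25] F [-0.2  0.7  0.7] grip 0.4642717222264455 15.000086459331214
```

Call:
drive_tool:
  motion:
    - [[0, 0, -2], [0, 0, 0], -1]
    - [[0, 0, -4], [0, 0, 0], -1]
    - [[0, 0, -4], [0, 0, 0], -1]
    - [[0, 0, -3], [0, 0, 0], -1]
    - [[-2, 3, 0], [0, 0, 0], -1]
    - [[-3, 4, 0], [0, 0, 0], -1]
    - [[-3, 4, 0], [0, 0, 0], -1]
    - [[-2.3, 3.7, 0], [0, 0, 0], -1]
    - [[-1.4, 2, 0], [0, 0, 0], -1]
    - [[0, 0, 0], [0, 0, 0], -1]
    - [[0, 0, 0], [0, 0, 0], -1]

```text
time: 5.28
position: [0.6054, -0.1137, 0.2467]
tool_rot: [-2.221, -2.219, 0.001]
ft_force: [-0.4, 0.1, -1.6]
grip_width: 0.471
grip_force: 15.0
```

```bash
python3 -c "
from h import *
import cv2
to([.607,-.115,.128])
im=ctrl.get_image('top')[110:260,200:400,::-1]; cv2.imwrite('pics/t2.png',cv2.resize(im,None,fx=4,fy=4,interpolation=cv2.INTER_CUBIC))
im=ctrl.get_image('scene')[100:250,180:380,::-1]; cv2.imwrite('pics/s2.png',cv2.resize(im,None,fx=4,fy=4,interpolation=cv2.INTER_CUBIC))"
```

```text
t 5.275 pos [ 0.6054 -0.1137  0.2467] yaw of tool y -0.05 z [-0.002  0.001 -1.   ] q [-0.4   0.32  0.67  1.62 -0.2   1.28  0.3 ]
shift [-0.14  0.18 11.87] F [-0.4  0.1 -1.6] grip 0.4708369577367344 15.000194418244064
```

View pics/s2.png

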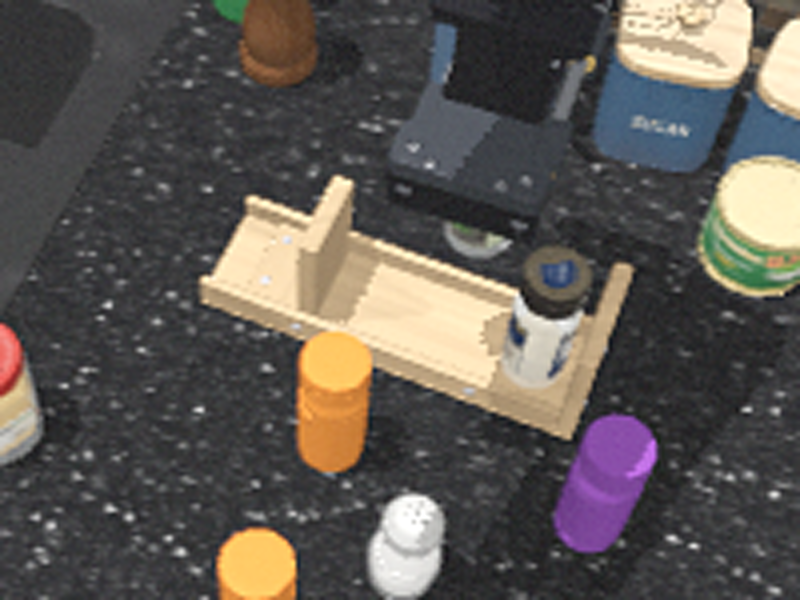

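Jar bottom shows at (478,240), over the gap and left of the rack jar (540,310). I'll lower it.

Call:
drive_tool:
  motion:
    - [[0, 0.15, 3], [0, 0, 0], -1]
    - [[0, 0, 3.5], [0, 0, 0], -1]
    - [[0, 0, 3], [0, 0, 0], -1]
    - [[0, 0, 1.2], [0, 0, 0], -1]
    - [[0, 0, 0.6], [0, 0, 0], -1]
    - [[0, 0, 0.4], [0, 0, 0], -1]
    - [[0, 0, 0], [0, 0, 0], -1]
    - [[0, 0, 0], [0, 0, 0], -1]

```text
time: 6.38
position: [0.6082, -0.1144, 0.131]
tool_rot: [2.222, 2.219, 0.001]
ft_force: [-0.6, -0.3, -1.1]
grip_width: 0.464
grip_force: 15.0
```

```bash
python3 -c "
from h import *
import cv2
to([.607,-.115,.1274])
im=ctrl.get_image('scene')[100:250,180:380,::-1]; cv2.imwrite('pics/s3.png',cv2.resize(im,None,fx=4,fy=4,interpolation=cv2.INTER_CUBIC))"
```

```text
t 6.375 pos [ 0.6082 -0.1144  0.131 ] yaw of tool y -0.07 z [ 0.001  0.    -1.   ] q [-0.36  0.43  0.63  1.73 -0.29  1.07  0.36]
shift [-0.06 -0.12  0.36] F [-0.6 -0.3 -1.1] grip 0.4635376124933887 15.000145349185914
```

View pics/s3.png

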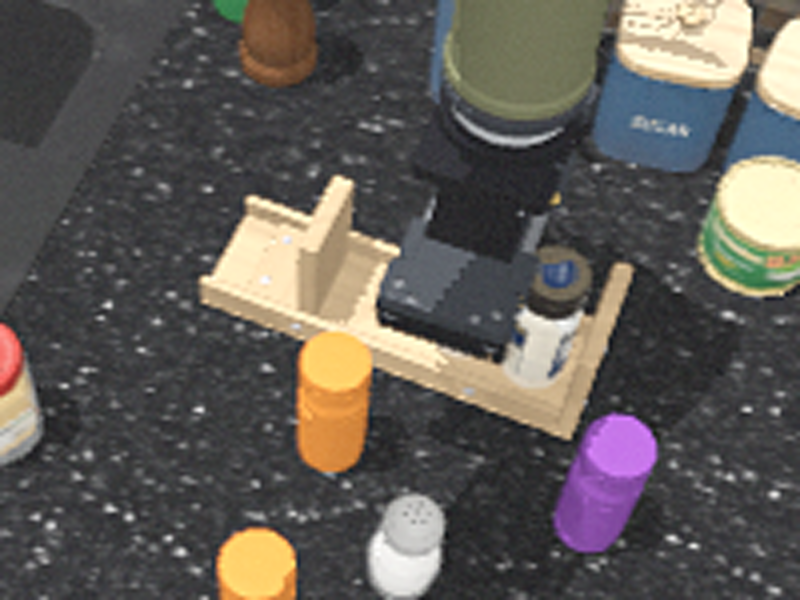

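The rack jar (560,275) is undisturbed and the jar is over the channel. I'll lower the last 4 mm.

Call:
drive_tool:
  motion:
    - [[0, 0, 0.2], [0, 0, 0], -1]
    - [[0, 0, 0.1], [0, 0, 0], -1]
    - [[0, 0, 0.05], [0, 0, 0], -1]
    - [[0, 0, 0], [0, 0, 0], -1]
    - [[0, 0, 0], [0, 0, 0], -1]

```text
time: 7.05
position: [0.6078, -0.1143, 0.1275]
tool_rot: [-2.223, -2.22, -0.001]
ft_force: [-1.8, 0.3, 4.7]
grip_width: 0.461
grip_force: 15.0
```

It's on the floor. Release gently and rise.

Call:
drive_tool:
  motion:
    - [[0, 0, 0], [0, 0, 0], 0.2]
    - [[0, 0, 0], [0, 0, 0], 0.5]
    - [[0, 0, 0], [0, 0, 0], 0.7]
    - [[0, 0, 0], [0, 0, 0], 0.7]
    - [[0, 0, -2], [0, 0, 0], 0.7]
    - [[0, 0, -4], [0, 0, 0], 0.7]
    - [[0, 0, -4], [0, 0, 0], 0.7]
    - [[0, 0, -1.5], [0, 0, 0], 0.7]
    - [[5, 0, 0], [0, 0, 0], -1]
    - [[6, 0, 0], [0, 0, 0], -1]
    - [[5, 0, 0], [0, 0, 0], -1]
    - [[0, 0, 0], [0, 0, 0], -1]

```text
time: 8.55
position: [0.6073, 0.0524, 0.2412]
tool_rot: [-2.21, -2.229, -0.001]
ft_force: [-0.9, -0.1, -0.7]
grip_width: 0.483
grip_force: 0.0
```

```bash
python3 -c "
from h import *
import cv2
to([.613,.025,.127])
im=ctrl.get_image('scene')[100:250,180:380,::-1]; cv2.imwrite('pics/s4.png',cv2.resize(im,None,fx=4,fy=4,interpolation=cv2.INTER_CUBIC))"
```

```text
t 8.55 pos [0.6073 0.0524 0.2412] yaw of tool y 0.47 z [-0.001  0.003 -1.   ] q [-0.62  0.29  0.6   1.64 -0.18  1.26  0.02]
shift [-2.78  0.56 11.41] F [-0.9 -0.1 -0.7] grip 0.4827712226081486 0.0
```

View pics/s4.png

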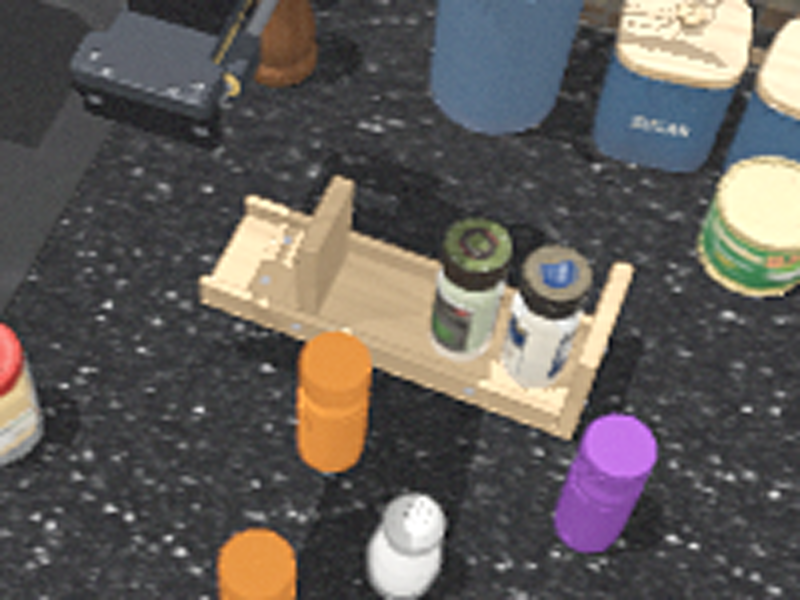

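Both jars stand upright in the rack: placed jar at crop (475,290), rack jar at (555,310). Next I'll come down behind the stop with closed fingers.

Call:
drive_tool:
  motion:
    - [[-1.3, 0.3, 3], [0, 0, 1], -1]
    - [[-1.2, 0.2, 4], [0, 0, 1], -1]
    - [[0, 0, 3], [0, 0, 0], -1]
    - [[0, 0, 1.4], [0, 0, 0], -1]
    - [[0, 0, 0], [0, 0, 0], -1]
    - [[0, 0, 0], [0, 0, 0], -1]

```text
time: 9.35
position: [0.6136, 0.0205, 0.1292]
tool_rot: [2.26, 2.18, 0.003]
ft_force: [1.2, 0.4, 0.8]
grip_width: 0.002
grip_force: 0.0
```

```bash
python3 -c "
from h import *
to([.609,-.08,.127])"
```

```text
t 9.35 pos [0.6136 0.0205 0.1292] yaw of tool y -2.08 z [ 0.002  0.    -1.   ] q [-0.55  0.42  0.59  1.75 -0.26  1.06  0.09]
shift [-10.06  -0.1    0.22] F [1.2 0.4 0.8] grip 0.002037103586150788 0.0
```

Call:
drive_tool:
  motion:
    - [[-0.8, 0, 0], [0, 0, 0], -1]
    - [[-0.8, 0, 0], [0, 0, 0], -1]
    - [[-0.8, 0, 0], [0, 0, 0], -1]
    - [[-0.8, 0, 0], [0, 0, 0], -1]
    - [[-0.8, 0, 0], [0, 0, 0], -1]
    - [[-0.8, 0, 0], [0, 0, 0], -1]
    - [[-0.8, 0, 0], [0, 0, 0], -1]
    - [[-0.8, 0, 0], [0, 0, 0], -1]
    - [[-0.8, 0, 0], [0, 0, 0], -1]
    - [[-0.6, 0, 0], [0, 0, 0], -1]
    - [[-0.3, 0, 0], [0, 0, 0], -1]
    - [[0, 0, 0], [0, 0, 0], -1]

```text
time: 10.85
position: [0.6095, -0.0609, 0.1276]
tool_rot: [2.261, 2.18, -0.001]
ft_force: [-0.2, -0.3, -0.7]
grip_width: 0.005
grip_force: 0.0
```

```bash
python3 -c "
from h import *
import cv2
to([.609,-.085,.127])
im=ctrl.get_image('scene')[100:250,180:380,::-1]; cv2.imwrite('pics/s5.png',cv2.resize(im,None,fx=4,fy=4,interpolation=cv2.INTER_CUBIC))"
```

```text
t 10.85 pos [ 0.6095 -0.0609  0.1276] yaw of tool y -2.09 z [-0.    -0.001 -1.   ] q [-0.44  0.42  0.61  1.75 -0.27  1.06  0.23]
shift [-2.41  0.04  0.06] F [-0.2 -0.3 -0.7] grip 0.005326602458008432 0.0
```

View pics/s5.png

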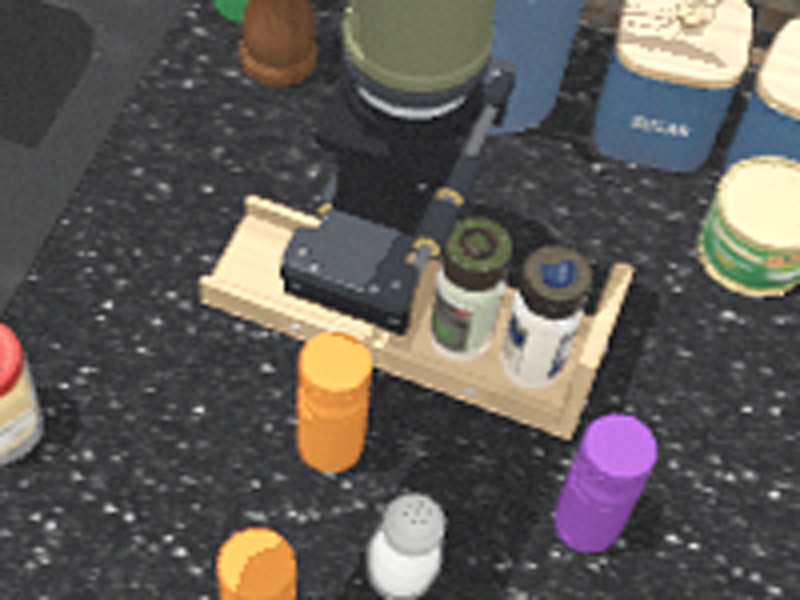

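The stop has been carried along and sits close to the placed jar (475,290), and both jars are still upright. I'll push on slowly and watch the force.

Call:
drive_tool:
  motion:
    - [[-0.3, 0, 0], [0, 0, 0], -1]
    - [[-0.3, 0, 0], [0, 0, 0], -1]
    - [[-0.25, 0, 0], [0, 0, 0], -1]
    - [[-0.25, 0, 0], [0, 0, 0], -1]
    - [[-0.2, 0, 0], [0, 0, 0], -1]
    - [[-0.2, 0, 0], [0, 0, 0], -1]
    - [[-0.2, 0, 0], [0, 0, 0], -1]
    - [[-0.2, 0, 0], [0, 0, 0], -1]

```text
time: 11.9
position: [0.6088, -0.0791, 0.1276]
tool_rot: [-2.26, -2.181, 0.0]
ft_force: [-1.5, 4.0, -1.8]
grip_width: 0.006
grip_force: 1.4
```

Call:
drive_tool:
  motion:
    - [[-0.15, 0, 0], [0, 0, 0], -1]
    - [[-0.15, 0, 0], [0, 0, 0], -1]
    - [[-0.1, 0, 0], [0, 0, 0], -1]
    - [[0, 0, 0], [0, 0, 0], -1]

```text
time: 12.4
position: [0.6089, -0.0834, 0.1278]
tool_rot: [2.261, 2.181, -0.0]
ft_force: [-1.1, 3.2, -1.3]
grip_width: 0.008
grip_force: 1.2
```

Call:
drive_tool:
  motion:
    - [[-0.1, 0, 0], [0, 0, 0], -1]
    - [[-0.1, 0, 0], [0, 0, 0], -1]
    - [[0, 0, 0], [0, 0, 0], -1]

```text
time: 12.78
position: [0.6089, -0.0846, 0.1278]
tool_rot: [-2.26, -2.181, -0.001]
ft_force: [-1.2, 4.1, -0.1]
grip_width: 0.005
grip_force: 2.3
```

Call:
drive_tool:
  motion:
    - [[-0.1, 0, 0], [0, 0, 0], -1]
    - [[-0.1, 0, 0], [0, 0, 0], -1]
    - [[0, 0, 0], [0, 0, 0], -1]

```text
time: 13.15
position: [0.6089, -0.0848, 0.1278]
tool_rot: [-2.258, -2.181, -0.003]
ft_force: [-1.5, 7.9, 1.8]
grip_width: 0.002
grip_force: 3.8
```

Call:
drive_tool:
  motion:
    - [[-0.2, 0, 0], [0, 0, 0], -1]
    - [[-0.1, 0, 0], [0, 0, 0], -1]
    - [[0, 0, 0], [0, 0, 0], -1]
    - [[0, 0, 0], [0, 0, 0], -1]

```text
time: 13.65
position: [0.6089, -0.0851, 0.1279]
tool_rot: [-2.254, -2.181, -0.006]
ft_force: [-2.8, 12.7, 2.2]
grip_width: 0.008
grip_force: 6.1
```

Firm stop, so everything is snug. I'll back off along +y first, then up and away.

Call:
drive_tool:
  motion:
    - [[0.4, 0, 0], [0, 0, 0], -1]
    - [[0.6, 0, 0], [0, 0, 0], -1]
    - [[1.5, 0, 0], [0, 0, 0], -1]
    - [[1, 0, -1], [0, 0, 0], -1]
    - [[0, 0, -5], [0, 0, 0], -1]
    - [[0, 0, -5], [0, 0, 0], -1]
    - [[5, 0, 0], [0, 0, 0], -1]
    - [[6, 0, 0], [0, 0, 0], -1]
    - [[6, 0, 0], [0, 0, 0], -1]
    - [[0, 0, 0], [0, 0, 0], -1]

```text
time: 14.9
position: [0.6155, 0.123, 0.2381]
tool_rot: [-2.248, -2.192, -0.004]
ft_force: [-0.4, -0.4, -0.0]
grip_width: 0.004
grip_force: 0.0
```

```bash
python3 -c "
import cv2,numpy as np
from bench import ctrl
a=ctrl.get_image('scene')[115:225,220:360,::-1]; b=ctrl.get_image('top')[115:205,220:360,::-1]
r=lambda i:cv2.resize(i,None,fx=2.85,fy=2.85,interpolation=cv2.INTER_CUBIC)
print(ctrl.get_state()['time'],ctrl.get_state()['position']); cv2.imwrite('pics/end.png',np.vstack([r(a),r(b)]))"
```

```text
15.0 [0.61610472 0.11549957 0.23828853]
```

View pics/end.png

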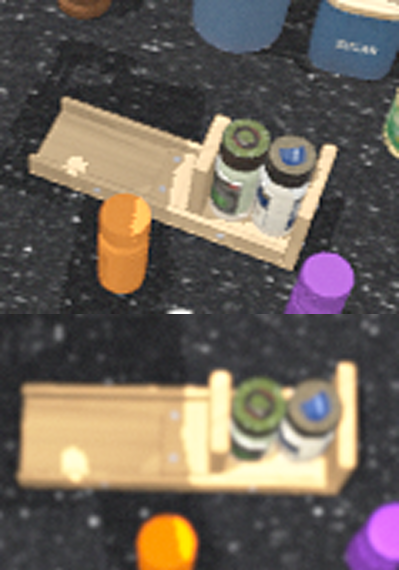

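Both jars stand upright between the stop (top view 220,420) and the end wall (347,420), with no gap visible, and the robot is clear.

```bash
python3 -c "
from bench import ctrl
print(ctrl.close_job())"
```

```text
the job is handed in; nothing more can be done
None
```

The black-capped jar is in the rack, and the end stop is pushed up until it holds both jars upright and snug against the end wall; the arm is clear and the job was handed in at about 15 s.

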